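# Snap the lid onto a sharps tub at the microscopy bench

### The job

Fit the red lid onto the yellow sharps tub: line its two slots up with the tub's two upright hooks and push it straight down against the soft seal until both sides have clicked and it lies flat and held down on the tub, then let go. Stop as soon as it has clicked and landed, as the thin rim splits if the lid is driven hard onto it, and leave the other things on the bench where they are.

Things in the scene. Friction and masses are not known exactly. Their poses are not given: they have to be found in the camera images.
- bin: yellow open sharps tub, 100 x 140 mm outside (long side along its own y), 105 mm deep, walls 3 mm. Origin: centre of the rim plane (top edge of the walls), z up. Two springy hooks stand up inside its ends at x = 0, y = +55.5 and -55.5 mm: stem 20 mm wide and 3 mm thick, tip 13 mm above the rim, barb facing outwards, sloping on top, flat underside 4.6 mm above the rim.
- stand: grey base and post with a white bracket that holds the tub level, rim 128 to 165 mm above the bench. Origin on the bench under the tub's centre, axes as the tub's. The post, 16 mm thick, is 85 mm from the centre along +x and ends below the rim. The tub fits tightly and stands 2 to 7 mm too high in the bracket; a push of 2 to 4 N slides it down to the bracket's floor.
- lid_grip (a point): middle of the raised box (drop chute) on the red lid, the part to hold: 40 mm along the lid's own x, 56 mm along its y, 36 mm tall, sides upright. The point is half-way up it, 34 mm above the skirt's bottom edge. The lid (60 to 90 g, 112 x 152 mm overall, long side along y) lies skirt down on the bench, z up. It is the same after half a turn.
- lid_a (a point): point in the slot at the lid's own +y end, 52 mm from the lid's middle, level with the underside of the lid's flat plate, which is 12 mm above the skirt's bottom edge and 4 mm thick. Each slot is 25 mm along x and runs from y = 45 to 58.5 mm. With that side clicked and let go, the seal holds the plate up under the barb and this point is 0 to 1 mm above the rim.
- lid_b (a point): the same at the -y end. The skirt goes outside the rim, play 1.8 mm along x, 1.5 mm along y; its lowest 3 mm flare out 3 mm. Pushing, the plate meets the hooks 11 to 13 mm above the rim: 7 to 13 N until 6 mm, then little, then a soft seal just inside the rim, to 11 to 14 N at the click at 0.6 mm, then steeply past 15 N on the rim. The rim splits if it bears 12 N besides the seal's 14 N.
- counter: chrome hand tally counter, 44 mm across and 36 mm tall, loose; origin under its middle. Leave alone.
- stain: small violet dropper bottle with a pink nozzle cap, 28 mm across and 76 mm tall, loose; origin under its middle. Leave alone.
- oil: small amber dropper bottle with a black nozzle cap, 30 mm across and 76 mm tall, loose; origin under its middle. Leave alone.
- tube_rack: blue rack with violet-capped blood tubes, 70 x 200 mm and 97 mm tall, loose; origin under its middle. Leave alone.
- carton: white and blue carton of lancets, 75 x 120 x 50 mm, loose; origin under its middle. Leave alone.
- timer: white bench timer, 66 mm wide and 62 mm tall, standing, loose; origin under its middle. Leave alone.
Mind the look-alikes: they are no part of the job. Of the things that look like the part that bears lid_grip, take the one that is nearest to the robot's base at the start.

How it is judged:
At the end, for the whole second after the job is handed in: The lid lies right way up on the tub with both sides clicked under their hooks: each end of its plate within 1.8 mm of the rim's height, its middle within 5 mm of the tub's middle and its long side along the tub's within 0.08 rad; it is let go and stays so (z of lid_a in the frame of bin between -0.0018 and 0.0018 m and z of lid_b in the frame of bin between -0.0018 and 0.0018 m and horizontal distance between lid_grip and bin below 0.005 m and angle between the y axis of lid_grip and the y axis of bin, either way round below 0.08 rad and angle between lid_grip's own z axis and vertical below 0.1 rad); the robot touches nothing.
It fails at once if the lid is driven hard onto the tub's thin rim: it bears on the tub itself (hooks and seal not counted) with over 12 N (contact force between lid and bin above 12 N).
It fails at once if one of the other things on the bench is shifted by over 30 mm (distance of any of counter, stain, oil, tube_rack, carton, timer from where it was at the start of the episode above 0.03 m).
It fails at once if a bottle is knocked over (angle between any of stain, oil's own z axis and vertical above 0.6 rad).
It also fails if it takes over 64 s, if anything falls off the work surface, if the arm or the gripper's body presses on something with over 40 N, if the wrist force passes 120 N, or if a joint passes its speed limit or range.

### The arm

A 6-joint arm with a two-finger parallel gripper is mounted at the origin on the work surface. World frame = base frame: x ahead of the robot, y to its left, z up, the work surface at z = 0. Lengths are in m, angles in rad, forces in N, time in s.
With the tool pointing down it reaches from about 0.35 to 0.8 m from the base axis. Payload 7.3 kg.
Tool frame: the origin (TCP) lies between the finger pads; the fingertips stand 25 mm ahead of it and the grasp point (between the pads) lies 6 mm ahead of it (r.tip_extent is the distance from the TCP to the fingertips, in m); z points along the fingers, y is the line along which they close (so a half turn about z gives the same grasp; the last joint's range is limited). The gripper opens to 85 mm and grips with 20 to 120 N. Pads are 22 mm wide; open, the fingers measure 114 mm over their backs; the gripper's body (76 mm by 85 mm) begins 54 mm behind the grasp point. The pads swing forward as they close: fully open they stand 13 mm farther back than shut.
Start: joints at [-1.338, 0.342, 1.524, -0, 1.275, -0.146], TCP at [0.194, -0.488, 0.256] pointing down, gripper open.
Joint ranges: [-2.53, 2.53], [-0.77, 2.02], [0.04, 2.7], [-1, 4.14], [0.28, 2.66], [-3.11, 3.11]. Speed limits (rad/s): [2.57, 2.57, 3.14, 3.14, 3.14, 3.14].

### API

Orientations are given as a unit quaternion [x, y, z, w].
In Python, from workcell import r, command_gripper, optics gives the robot as it stands. The module is installed in compiled form; this text tells all that it offers. Calls block until the motion is done:
- r.reach(position, orientation): joint-space move of the TCP to a pose.
- r.move_straight(position, orientation=None, speed=0.15, max_force=None): straight line of the TCP; orientation=None keeps the orientation; speed is the mean speed in m/s. With max_force (N) it stops when the force on the tool has changed by that much, and returns True; else False.
- r.movej(angles): joint-space move.
- command_gripper(opening, force=None): finger opening in m; force is the grip in N (None keeps the last); returns when the fingers have stopped.
- r.hold(seconds).
- r.solve_ik(position, orientation): joint angles nearest the present ones, or None.
- r.read_state(): the state.
- optics.get_image(name): name is "scene" or "side" or "wrist"; returns (picture, depth): 400x640x3 uint8, red, green, blue; 400x640 float32, m along the optical axis (not along the pixel's ray), 0 where there is no reading.
- optics.camera_model(name): a dict with "K" (3x3 intrinsics, pixels), "R" (3x3) and "t" (3): a world point X has camera coordinates R X + t; the wrist camera has in their place "tool_from_camera" (4x4, takes a point from camera to tool coordinates, whose origin is the TCP and whose axes are the flange's). Camera axes: x right, y down, z forward; pixel columns grow to the right and rows downward; lengths in m; the calibration is good to about 2 mm. A picture is of the moment at which its call begins: read the wrist's pose just before it. camera_model takes no time and is no camera call.
A pose or a line that the arm cannot do raises r.PlanningError and nothing moves.
- r.finish_job(): hands the job in; it is judged then, once.
The state is a dict: "time_s": time; "joint_positions": joint angles; "dq": joint speeds; "tau": joint torques, N m; "eef_pos": TCP position; "eef_rot": TCP orientation; "contact_force": force on the tool from outside, world axes, zero at the start; "torque": the same for the moment, N m; "grip_width": finger opening in m; "grip_force": force on a finger pad.
Only numpy, scipy, OpenCV 4.12 (cv2) and the standard library are available. Lean on these libraries where they do the work, as an engineer would, in place of code of your own. Each camera call takes 0.05 s, during which the arm holds its last target. There are 200 camera calls.

## Working session

There is one attempt and no reset: what is moved stays moved. The work goes in short steps, each a Python script; the robot and the scene stay as the last script left them, time stands still between calls to the robot, and variables do not carry over. Pictures are saved under pics/ and viewed, at most 10 in all, crops included, and the job is handed in when it is done.

```bash
mkdir -p pics
cat > h.py <<'E'
import numpy as np, cv2
from workcell import r, command_gripper, optics
def grab(name):
    s=r.read_state(); im,d=optics.get_image(name); m=optics.camera_model(name); K=np.array(m["K"])
    if "R" in m: R=np.array(m["R"]).T; c=-R@np.array(m["t"])
    else:
        from scipy.spatial.transform import Rotation as Ro
        T=np.array(m["tool_from_camera"]); Rt=Ro.from_quat(s["eef_rot"]).as_matrix()
        R=Rt@T[:3,:3]; c=Rt@T[:3,3]+np.array(s["eef_pos"])
    return im,d,K,R,c
def cloud(d,K,R,c):
    v,u=np.mgrid[:d.shape[0],:d.shape[1]]
    P=np.stack([(u-K[0,2])/K[0,0]*d,(v-K[1,2])/K[1,1]*d,d],-1)@R.T+c
    P[d<=0]=np.nan
    return P
def save(n,im): cv2.imwrite(f"pics/{n}.png",im[:,:,::-1])
E
python3 - <<'E'
from h import *
for n in("scene","side"):
    im,d,K,R,c=grab(n); save(n,im); np.savez(n,im=im,d=d,K=K,R=R,c=c); print(n,c.round(3),(d>0).mean())
s=r.read_state();print(s["time_s"],s["eef_rot"],r.tip_extent)
E
```

```text
scene [0.938 0.682 0.869] 0.9961484375
side [0.068 0.628 0.897] 0.99592578125
0.1 [ 9.82118994e-01  1.88260020e-01 -2.86965697e-05 -6.67022204e-04] 0.025
```

View pics/scene.png

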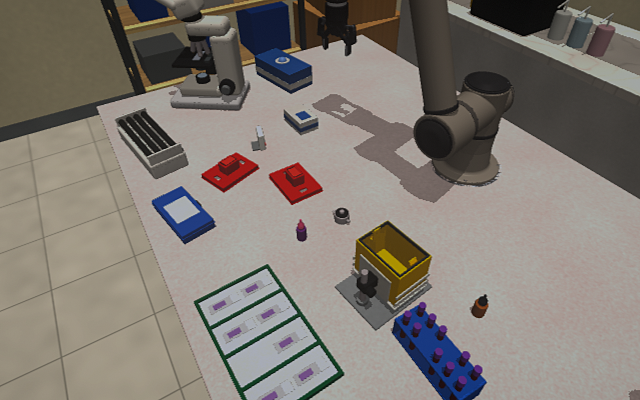

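View pics/side.png

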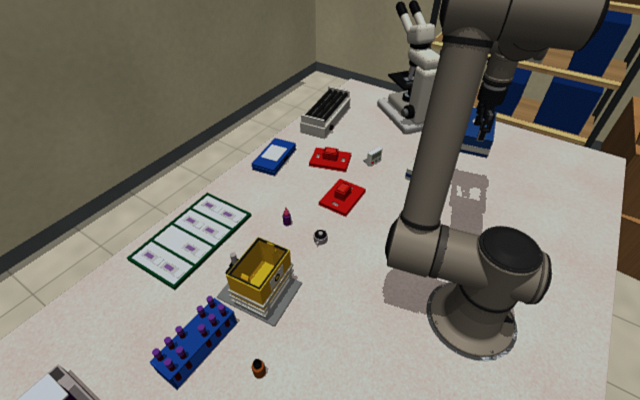

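The scene shows two red lids, at (230,170) and (295,182), and the one at (295,182) is nearer the base. The tub is at (393,255). The counter (342,215), violet bottle (301,231), oil bottle (480,306) and rack (438,350) lie around it. The side view shows the same layout, with the near lid at (342,196) and the tub at (260,270).

Run:
```python
from h import *
for n in("scene","side"):
    z=np.load(n+".npz"); P=cloud(z['d'],z['K'],z['R'],z['c']); hsv=cv2.cvtColor(z['im'],cv2.COLOR_RGB2HSV)
    H,S,V=[hsv[...,i].astype(int) for i in range(3)]
    red=((H<5)|(H>175))&(S>170)&(V>60); yel=(H>17)&(H<32)&(S>150)&(V>50)
    for nm,m in(("red",red),("yel",yel)):
        k,L,st,ce=cv2.connectedComponentsWithStats(m.astype(np.uint8))
        for i in range(1,k):
            if st[i,4]<150: continue
            Q=P[(L==i)]; Q=Q[np.isfinite(Q[:,0])]
            print(n,nm,ce[i].round(),st[i,4],"z pct",np.percentile(Q[:,2],[2,50,90,98,99.5]).round(4))
            if nm=="red":
                for lo,hi in((.012,.022),(.044,.058)):
                    q=Q[(Q[:,2]>lo)&(Q[:,2]<hi)]
                    if len(q)>10:
                        b=cv2.minAreaRect(q[:,:2].astype(np.float32)*1000);print("  ",lo,len(q),np.round(b[0],1),np.round(b[1],1),round(b[2],1))
            else:
                zt=np.percentile(Q[:,2],97)
                hb,_=np.histogram(Q[:,2],bins=np.arange(.08,.2,.004));print(hb)
                for zc in (zt-.006,zt-.003,zt):
                    q=Q[(Q[:,2]>zc-.003)];b=cv2.minAreaRect(q[:,:2].astype(np.float32)*1000);print("  ",zc.round(4),len(q),np.round(b[0],1),np.round(b[1],1),round(b[2],1))
    obj=(P[...,2]>.02)&(P[...,0]>.1)&(P[...,0]<.9)&(abs(P[...,1])<.6)
    # other things: bottle/counter footprints
    k,L,st,ce=cv2.connectedComponentsWithStats(obj.astype(np.uint8))
    for i in range(1,k):
        if 60<st[i,4]<6000:
            Q=P[L==i];print("  obj",ce[i].round(),st[i,4],np.median(Q,0).round(3),"min",Q.min(0).round(3),"max",Q.max(0).round(3))
```

```text
scene red [229. 172.] 922 z pct [0.0018 0.0164 0.0513 0.0548 0.0563]
   0.012 658 [ 679.3 -366.6] [150.5 111.6] 18.3
   0.044 139 [ 678.7 -363.6] [56.5 39.7] 15.0
scene red [295. 183.] 1055 z pct [0.0015 0.0162 0.0518 0.0549 0.0557]
   0.012 743 [ 526.2 -204.9] [107.7 152.9] 1.1
   0.044 163 [ 525.6 -205.2] [40.9 58.5] 4.4
scene yel [393. 248.] 1547 z pct [0.0389 0.0897 0.1332 0.1546 0.1571]
[39 53 51 46 52 48 56 55 55 62 80 70 55 16 13 19 37 28 34 16  0  0  0  0
  0  0  0  0  0]
   0.1463 120 [524.2 244.9] [ 56.4 133.4] 5.9
   0.1493 102 [524.  246.8] [ 56.4 129.5] 5.9
   0.1523 67 [507.9 247.2] [ 22.3 122.2] 7.0
scene yel [393. 272.] 1241 z pct [0.0471 0.1189 0.1418 0.1442 0.1451]
[ 35  37  34  43  37  38  43  63  80  82  76  91  70  82  81 158  32   0
   0   0   0   0   0   0   0   0   0   0   0]
   0.1379 296 [537.1 271.9] [ 83.1 167.6] 41.9
   0.1409 231 [537.2 271.8] [ 83.1 167.2] 41.9
   0.1439 168 [537.2 271.5] [ 82.7 166.7] 41.9
  obj [337.  24.] 1297 [ 0.205 -0.461  0.339] min [ 0.157 -0.556  0.244] max [ 0.236 -0.413  0.427]
  obj [301. 116.] 600 [ 0.356 -0.472  0.049] min
[... 1901 characters left out ...]
643 -0.395  0.02 ] max [ 0.706 -0.336  0.057]
  obj [374. 155.] 163 [ 0.52  -0.441  0.047] min [ 0.506 -0.483  0.02 ] max [ 0.542 -0.414  0.064]
  obj [343. 191.] 218 [ 0.516 -0.194  0.049] min [ 0.501 -0.232  0.02 ] max [ 0.542 -0.173  0.057]
  obj [286. 216.] 88 [0.608 0.007 0.041] min [ 0.598 -0.011  0.02 ] max [0.624 0.016 0.076]
  obj [320. 235.] 127 [0.478 0.004 0.028] min [ 0.459 -0.019  0.02 ] max [0.501 0.021 0.038]
  obj [259. 276.] 3581 [0.506 0.253 0.095] min [0.442 0.167 0.029] max [0.599 0.327 0.159]
  obj [190. 339.] 2822 [0.536 0.469 0.06 ] min [0.506 0.356 0.02 ] max [0.581 0.556 0.102]
  obj [258. 367.] 182 [0.369 0.426 0.043] min [0.36  0.408 0.02 ] max [0.388 0.437 0.076]
```

```bash
cat >> h.py <<'E'
def quat(yaw): return np.array([np.cos(yaw/2),np.sin(yaw/2),0,0])   # tool down, tool x at yaw
E
python3 - <<'E'
from h import *
T=np.array(optics.camera_model("wrist")["tool_from_camera"]); print(T.round(3)); K=np.array(optics.camera_model("wrist")["K"]);print(K.round(1))
for a in (90,-90):
    for p,y in(((.5245,-.204,.05),2),((.505,.248,.2),5.5)): print(a,r.solve_ik(list(p),quat(np.radians(a+y))))
from scipy.spatial.transform import Rotation as Ro
best=-1 
for n,p,yaw in (("w_tub1",(.505,.248,.145),5.5),("w_tub2",(.535,.22,.145),5.5),("w_lid1",(.5245,-.204,.03),2),("w_lid2",(.5545,-.22,.03),2)):
    for a in(90,-90):
        q=quat(np.radians(a+yaw)); Rt=Ro.from_quat(q).as_matrix()
        off=Rt@T[:3,3]; ax=Rt@T[:3,2]
        h=.26 # camera height above target
        s=h/-ax[2]; cam=np.array(p)-ax*s; tcp=cam-off
        print(n,a,tcp.round(3),r.solve_ik(list(tcp),q) is not None)
E
```

```text
[[-0.    -0.96  -0.281  0.072]
 [ 1.     0.    -0.     0.   ]
 [ 0.    -0.281  0.96  -0.118]
 [ 0.     0.     0.     1.   ]]
[[323.9   0.  319.3]
 [  0.  323.9 197.4]
 [  0.    0.    1. ]]
90 [-5.07113511e-01  6.48519395e-01  1.65242159e+00 -4.44089210e-16
  8.40651669e-01 -5.42020096e-01]
90 [ 3.20276775e-01  4.59349829e-01  1.50384751e+00 -4.44089210e-16
  1.17839532e+00  2.24283666e-01]
-90 [-5.07113511e-01  6.48519395e-01  1.65242159e+00 -4.44089210e-16
  8.40651669e-01  2.59957256e+00]
-90 [ 3.20276775e-01  4.59349829e-01  1.50384751e+00 -4.44089210e-16
  1.17839532e+00 -2.91730899e+00]
w_tub1 90 [0.505 0.252 0.287] True
w_tub1 -90 [0.505 0.244 0.287] True
w_tub2 90 [0.535 0.224 0.287] True
w_tub2 -90 [0.535 0.216 0.287] True
w_lid1 90 [ 0.524 -0.2    0.172] True
w_lid1 -90 [ 0.525 -0.208  0.172] True
w_lid2 90 [ 0.554 -0.216  0.172] True
w_lid2 -90 [ 0.555 -0.224  0.172] True
```

Run:
```python
from h import *
for n,p,yaw in (("w_tub1",(.505,.252,.30),5.5),("w_tub2",(.54,.22,.30),5.5),("w_lid1",(.5245,-.2,.22),2),("w_lid2",(.55,-.22,.20),2)):
    r.reach(list(p),quat(np.radians(90+yaw))); r.hold(.15)
    im,d,K,R,c=grab("wrist"); save(n,im); np.savez(n,im=im,d=d,K=K,R=R,c=c)
print(r.read_state()["time_s"],r.read_state()["contact_force"])
a=[cv2.imread(f"pics/{n}.png") for n in("w_tub1","w_lid1")]
cv2.imwrite("pics/m.png",cv2.resize(np.vstack(a),(480,600)))
```

```text
5.8833 [-0.3283786  -0.00284842  0.09291418]
```

View pics/m.png

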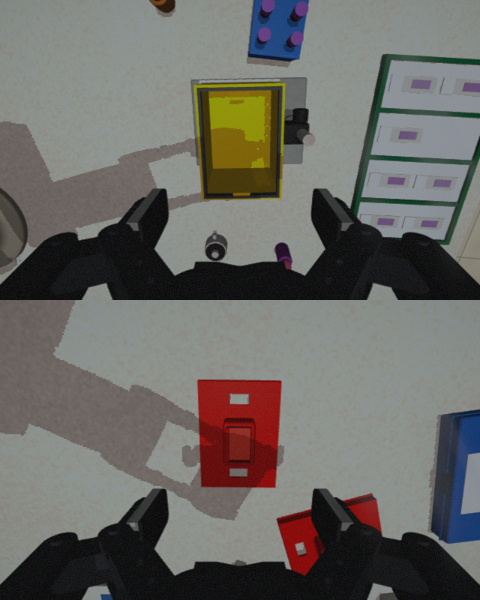

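The top picture shows the tub from the wrist camera, with its rim centred at (240,140) and the hooks at the rim's ends, (237,88) and (240,193). The lower picture shows the lid at (239,433), its slots at (239,398) and (238,472).

Run:
```python
from h import *
def rect(q):
    b=cv2.minAreaRect((q[:,:2]*1000).astype(np.float32)); return np.round(b[0],1),np.round(b[1],1),round(b[2],2)
for n in("w_tub1","w_tub2","w_lid1","w_lid2"):
    z=np.load(n+".npz"); P=cloud(z['d'],z['K'],z['R'],z['c']); hsv=cv2.cvtColor(z['im'],cv2.COLOR_RGB2HSV)
    H,S,V=[hsv[...,i].astype(int) for i in range(3)]
    c0=np.array([.505,.248]) if "tub" in n else np.array([.5245,-.204])
    near=np.hypot(P[...,0]-c0[0],P[...,1]-c0[1])<.105
    print(n)
    if "tub" in n:
        yel=(H>17)&(H<35)&(S>120)&near
        # rim: outer band
        Q=P[yel]; h,e=np.histogram(Q[:,2],bins=np.arange(.12,.17,.001)); print(dict(zip((e[:-1]*1000).round(),h)))
        rz=e[25-5+np.argmax(h[20:30])] if 0 else e[np.argmax(h[10:])+10]+.0005
        R_=Q[abs(Q[:,2]-rz)<.0025]; print("rim",np.median(R_[:,2]),len(R_),rect(R_))
        T=Q[(Q[:,2]>rz+.006)&(Q[:,2]<rz+.017)]; print("hook pts",len(T))
        for s in(1,-1):
            t=T[(T[:,1]-c0[1])*s>0]
            if len(t): print("  hook",t.mean(0).round(4),"max z",t[:,2].max().round(4),rect(t))
        # outer rim by ray casting mask to plane
        m=(yel&(P[...,2]>rz-.0025)).astype(np.uint8); m=cv2.morphologyEx(m,cv2.MORPH_CLOSE,np.ones((3,3)))
        v,u=np.nonzero(m&1); ray=np.stack([(u-z['K'][0,2])/z['K'][0,0],(v-z['K'][1,2])/z['K'][1,1],np.ones(len(u))],-1)@z['R'].T
        X=z['c']+ray*((rz-z['c'][2])/ray[:,2])[:,None]
        print("rim rays",rect(X[P[v,u,2]<rz+.0025]))
    else:
        red=((H<6)|(H>174))&(S>120)&near; Q=P[red]
        for lo,hi in((.012,.02),(.048,.056)):
            q=Q[(Q[:,2]>lo)&(Q[:,2]<hi)]; print(lo,np.median(q[:,2]).round(4),len(q),rect(q))
        pl=(near&(P[...,2]<.012)&~red).astype(np.uint8)
        # slots: holes within lid mask
        cs,hi=cv2.findContours(red.astype(np.uint8),cv2.RETR_CCOMP,cv2.CHAIN_APPROX_NONE)
        for cc,hh in zip(cs,hi[0]):
            if hh[3]>=0 and cv2.contourArea(cc)>40:
                (u,v),wh,_=cv2.minAreaRect(cc); ray=z['R']@[(u-z['K'][0,2])/z['K'][0,0],(v-z['K'][1,2])/z['K'][1,1],1]
                print("  slot",(u,v),wh,(z['c']+ray*((.0155-z['c'][2])/ray[2])).round(4))
```

```text
w_tub1
{np.float64(120.0): np.int64(39), np.float64(121.0): np.int64(50), np.float64(122.0): np.int64(42), np.float64(123.0): np.int64(42), np.float64(124.0): np.int64(67), np.float64(125.0): np.int64(53), np.float64(126.0): np.int64(43), np.float64(127.0): np.int64(36), np.float64(128.0): np.int64(57), np.float64(129.0): np.int64(45), np.float64(130.0): np.int64(37), np.float64(131.0): np.int64(26), np.float64(132.0): np.int64(15), np.float64(133.0): np.int64(12), np.float64(134.0): np.int64(8), np.float64(135.0): np.int64(16), np.float64(136.0): np.int64(10), np.float64(137.0): np.int64(20), np.float64(138.0): np.int64(22), np.float64(139.0): np.int64(46), np.float64(140.0): np.int64(48), np.float64(141.0): np.int64(46), np.float64(142.0): np.int64(177), np.float64(143.0): np.int64(742), np.float64(144.0): np.int64(601), np.float64(145.0): np.int64(100), np.float64(146.0): np.int64(73), np.float64(147.0): np.int64(101), np.float64(148.0): np.int64(40), np.float64(149.0): np.int64(27), np.float64(150.0): np.int64(35), np.float64(151.0): np.int64(41), np.float64(152.0): np.int64(24),
[... 2737 characters left out ...]
ook [0.5141 0.1903 0.1548] max z 0.1586 (array([514.2, 188.8]), array([20.2,  8.6]), 5.85)
rim rays (array([507.5, 246.1]), array([ 99.9, 140. ]), 6.44)
w_lid1
0.012 0.0165 11504 (array([ 524.8, -206.7]), array([107.8, 148.3]), 1.39)
0.048 0.0533 2458 (array([ 525. , -206.5]), array([39.8, 55.8]), 1.28)
  slot (317.5, 230.0) (12.0, 25.0) [ 0.5259 -0.2582  0.0155]
  slot (318.5, 132.0) (16.0, 27.0) [ 0.5233 -0.1551  0.0155]
w_lid2
0.012 0.0165 13802 (array([ 524.8, -206.7]), array([108.3, 148.4]), 1.42)
0.048 0.0533 2954 (array([ 524.8, -206.5]), array([39.9, 56.2]), 1.52)
  slot (293.5, 217.0) (27.0, 14.0) [ 0.5262 -0.2576  0.0155]
  slot (292.0, 109.5) (30.0, 17.0) [ 0.5235 -0.1547  0.0155]
```

Run:
```python
from h import *
q=quat(np.radians(91.4))
r.reach([.5249,-.2066,.12],q)
print(r.move_straight([.5249,-.2066,.044],q,speed=.06,max_force=8))
print(r.read_state()["contact_force"],r.read_state()["eef_pos"])
command_gripper(.030,60); s=r.read_state(); print(s["grip_width"],s["grip_force"],s["contact_force"],s["eef_pos"])
r.move_straight([.5249,-.2066,.28],speed=.1); r.hold(.2)
s=r.read_state(); print(s["time_s"],s["grip_width"],s["grip_force"],s["contact_force"],s["eef_pos"])
im,d,K,R,c=grab("wrist"); save("held",im); np.savez("held",im=im,d=d,K=K,R=R,c=c,e=s["eef_pos"])
```

```text
False
[ 0.53785718  0.31733256 -0.75888329] [ 0.52515731 -0.20674397  0.04443053]
0.03940866295144758 60.076754093170166 [3.70090109e-01 3.05229177e-03 3.31328966e+00] [ 0.52510873 -0.20670094  0.04432567]
10.9333 0.03941488551658185 60.24427056312561 [ 0.21690856  0.64248317 -1.12431764] [ 0.52485668 -0.20658537  0.27983232]
```

View pics/held.png

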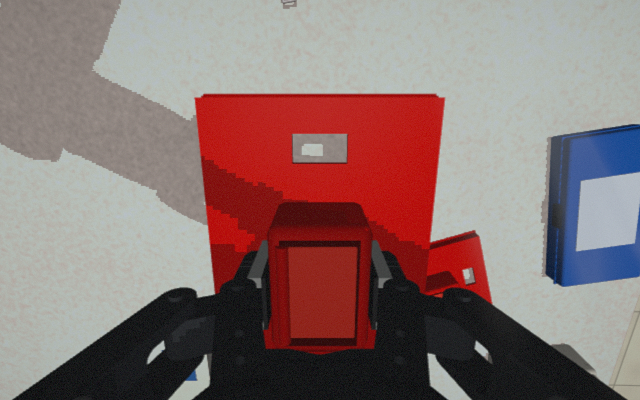

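The lid is held by its chute (320,290). Its front slot is at (320,148) and its plate edges are visible from (196,97) to (444,97).

```bash
cat > held.py <<'E'
from h import *
def held(z,yaw,e):
    P=cloud(z['d'],z['K'],z['R'],z['c'])-np.array(e); a=np.radians(yaw)   # lid frame about TCP: x'=lid x, y'=lid y
    L=np.stack([P[...,0]*np.cos(a)+P[...,1]*np.sin(a),-P[...,0]*np.sin(a)+P[...,1]*np.cos(a),P[...,2]],-1)
    hsv=cv2.cvtColor(z['im'],cv2.COLOR_RGB2HSV); H,S,V=[hsv[...,i].astype(int) for i in range(3)]
    red=((H<8)|(H>172))&(S>120)&(V>25)
    p=L[red&(abs(L[...,2]+.028)<.008)&(L[...,1]>.01)&(L[...,1]<.1)]
    A=np.c_[p[:,:2],np.ones(len(p))]; co=np.linalg.lstsq(A,p[:,2],rcond=None)[0]
    print("plate plane slopes x,y, z0:",co.round(4),len(p))
    p=p[abs(p[:,2]-A@co)<.0015]
    for y0 in(.035,.05,.065):
        s=p[abs(p[:,1]-y0)<.004]; print(" y",y0,"x edges",np.percentile(s[:,0],[.3,99.7]).round(4))
    for x0 in(-.04,-.02,.02,.04):
        s=p[abs(p[:,0]-x0)<.004]; print(" x",x0,"front y",np.percentile(s[:,1],99.7).round(4))
    sl=~red&(abs(L[...,2]+.028)<.1); m=(~red).astype(np.uint8)
    cs,hi=cv2.findContours(red.astype(np.uint8),cv2.RETR_CCOMP,cv2.CHAIN_APPROX_NONE)
    for cc,hh in zip(cs,hi[0]):
        if hh[3]>=0 and cv2.contourArea(cc)>300:
            b=cv2.boxPoints(cv2.minAreaRect(cc))
            for (u,v) in b:
                ray=z['R']@[(u-z['K'][0,2])/z['K'][0,0],(v-z['K'][1,2])/z['K'][1,1],1]
                X=z['c']+ray*((e[2]+co[2]-z['c'][2])/ray[2])-np.array(e)
                print("  slotc",round(float(u)),round(float(v)),round(X[0]*np.cos(a)+X[1]*np.sin(a),4),round(-X[0]*np.sin(a)+X[1]*np.cos(a),4))
E
python3 - <<'E'
from held import *
z=np.load("held.npz"); held(z,1.4,z['e'])
E
```

```text
plate plane slopes x,y, z0: [-0.0008 -0.0021 -0.0277] 28060
 y 0.035 x edges [-0.053   0.0541]
 y 0.05 x edges [-0.053   0.0542]
 y 0.065 x edges [-0.0529  0.0542]
 x -0.04 front y 0.074
 x -0.02 front y 0.074
 x 0.02 front y 0.074
 x 0.04 front y 0.074
  slotc 291 163 -0.0122 0.0453
  slotc 291 133 -0.0119 0.0587
  slotc 348 133 0.0134 0.0587
  slotc 348 163 0.0137 0.0453
```

Run:
```python
from held import *
q=quat(np.radians(96.5)); p=[.50685,.24593]
r.reach(p+[.28],q)
print(r.move_straight(p+[.194],q,speed=.06,max_force=5)); r.hold(.3)
s=r.read_state(); print(s["time_s"],s["contact_force"],s["eef_pos"])
im,d,K,R,c=grab("wrist"); np.savez("pre",im=im,d=d,K=K,R=R,c=c,e=s["eef_pos"])
held(np.load("pre.npz"),6.5,s["eef_pos"])
b,*_=grab("side"); a,*_=grab("scene")
v=np.vstack([cv2.resize(im[80:210,200:460],(780,390)), np.hstack([cv2.resize(b[215:325,200:330],(390,210)),cv2.resize(a[190:300,330:460],(390,210))])])
save("pre",v)
```

```text
False
14.525 [-0.72207829  0.14746858 -0.61393348] [0.50689377 0.24595737 0.1941095 ]
plate plane slopes x,y, z0: [-0.0004 -0.002  -0.0278] 28060
 y 0.035 x edges [-0.0529  0.0545]
 y 0.05 x edges [-0.0529  0.0543]
 y 0.065 x edges [-0.0528  0.0541]
 x -0.04 front y 0.0739
 x -0.02 front y 0.0739
 x 0.02 front y 0.0739
 x 0.04 front y 0.0739
  slotc 291 163 -0.0122 0.0452
  slotc 291 132 -0.0119 0.0591
  slotc 348 132 0.0134 0.0591
  slotc 348 163 0.0137 0.0452
```

View pics/pre.png

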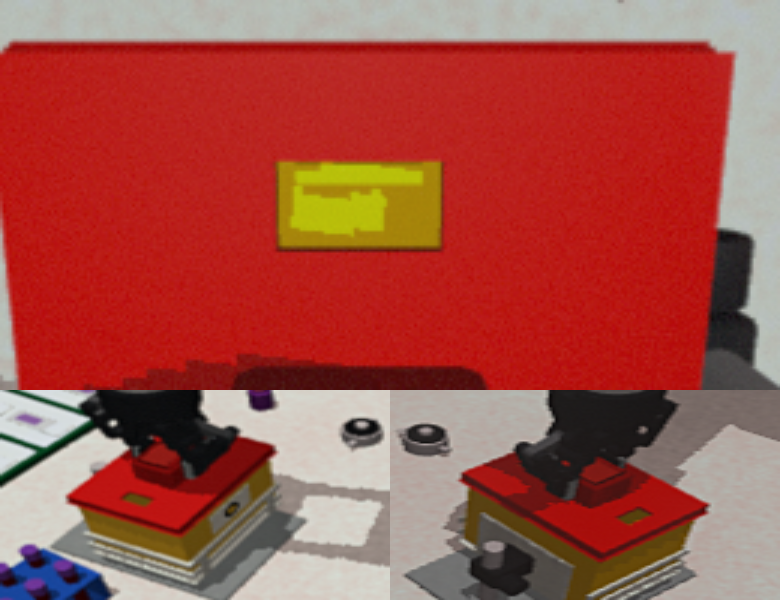

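The hook's lit top is centred in the slot: it spans 295–423 of the slot's 277–441. The skirt sits squarely over the tub in both room views. Next I push down in small steps, watching the force.

```bash
cat > push.py <<'E'
from h import *
def push(zend,fmax,step=.0005,every=1):
    q=quat(np.radians(96.5)); p=[.50685,.24593]; z=r.read_state()["eef_pos"][2]; i=0
    while z>zend:
        z-=step; hit=r.move_straight(p+[z],q,speed=.008,max_force=10); r.hold(.03)
        s=r.read_state(); f=s["contact_force"]; i+=1
        if i%every==0 or f[2]>fmax: print(round(z*1e3,1),(s["eef_pos"]*np.array(1e3)).round(2),np.round(f,1),np.round(s["torque"],2),hit)
        if f[2]>fmax or np.hypot(f[0],f[1])>8: break
    print(s["time_s"],s["grip_width"])
E
python3 -c "
from push import *
push(.172,14.0)"
```

```text
193.5 [506.83 245.92 193.49] [-0.1  0.1 -0.4] [-0.03 -0.03  0.03] False
193.0 [506.84 245.91 193.02] [-0.2 -0.9 -0.7] [-0.01  0.01  0.04] False
192.5 [506.83 245.91 192.49] [-0.5  0.4 -0.9] [ 0.04  0.04 -0.02] False
192.0 [506.84 245.92 192.01] [ 0.4 -0.  -0.1] [-0.02  0.01 -0.06] False
191.5 [506.82 245.92 191.47] [-0.5  0.1 -0.5] [-0.01 -0.04 -0.02] False
191.0 [506.82 245.92 191.  ] [ 0.2 -0.2  0.4] [-0.03 -0.    0.03] False
190.5 [506.85 245.92 190.53] [-0.3  0.1 -0.3] [-0.02  0.02 -0.01] False
190.0 [506.83 245.94 190.01] [-0.2  0.7 -0.5] [-0.   -0.   -0.02] False
189.5 [506.85 245.92 189.5 ] [-0.1 -0.4 -0.5] [-0.03  0.03 -0.03] False
189.0 [506.83 245.93 188.99] [ 0.2 -0.8 -0.9] [-0.04 -0.05  0.05] False
188.5 [506.86 245.93 188.52] [ 0.2 -0.3 -0.6] [-0.02 -0.03 -0.06] False
188.0 [506.84 245.92 187.99] [-0.1  0.7 -0.6] [-0.02  0.03  0.01] False
187.5 [506.83 245.92 187.49] [-0.1  1.2 -0.7] [-0.    0.02  0.02] False
187.0 [506.85 245.96 187.02] [ 0.8  0.3 -0.3] [ 0.03  0.04 -0.  ] False
186.5 [506.92 245.98 186.62] [0.5 0.4 0.1] [ 0.12 -0.05 -0.05] False
186.0 [506.98 245.93 18
[... 1425 characters left out ...]
] [ 0.08 -0.13 -0.  ] False
175.5 [506.66 245.87 175.09] [ 0.8  0.6 -0.3] [ 0.04 -0.12 -0.  ] False
175.0 [506.66 245.89 174.8 ] [0.8 0.8 0.4] [ 0.02 -0.04  0.02] False
174.5 [506.7  245.9  174.69] [-2.  -0.6  3.8] [-0.07  0.21  0.  ] False
174.0 [506.71 245.9  174.38] [-2.2 -0.   5.8] [-0.1   0.36  0.01] False
173.5 [506.68 245.9  174.02] [-2.8 -0.8  7. ] [-0.17  0.43  0.06] False
173.0 [506.7  245.9  173.68] [-3.2 -1.5  7.6] [-0.16  0.49 -0.  ] False
172.5 [506.7  245.89 173.36] [-3.2 -0.2  8.9] [-0.19  0.6  -0.06] False
172.0 [506.72 245.91 173.  ] [-3.9 -0.2  9.9] [-0.14  0.67 -0.05] False
171.5 [506.7  245.91 172.67] [-3.9 -1.2  9.9] [-0.23  0.73 -0.04] False
27.425 0.039151298952057184
```

Run:
```python
from held import *
r.move_straight([.50685,.24593,.1728],speed=.01); r.hold(.1)
s=r.read_state(); print(s["contact_force"],s["torque"],s["eef_pos"])
w=grab("wrist"); z=dict(zip(("im","d","K","R","c"),w)); held(z,6.5,s["eef_pos"]); im=w[0]
b=grab("side")[0]; a=grab("scene")[0]
v=np.vstack([cv2.resize(im[80:210,200:460],(600,300)), np.hstack([cv2.resize(b[230:325,210:305],(300,300),interpolation=cv2.INTER_CUBIC),cv2.resize(a[205:325,335:455],(300,300),interpolation=cv2.INTER_CUBIC)])])
save("mid",v)
```

```text
[-2.95652936 -0.8446293   7.06567704] [-0.12497017  0.45472131 -0.06475829] [0.506695   0.24591569 0.1734314 ]
plate plane slopes x,y, z0: [-0.0006 -0.0024 -0.0277] 28065
 y 0.035 x edges [-0.053   0.0544]
 y 0.05 x edges [-0.0529  0.0544]
 y 0.065 x edges [-0.053   0.0544]
 x -0.04 front y 0.0739
 x -0.02 front y 0.0739
 x 0.02 front y 0.0739
 x 0.04 front y 0.0739
  slotc 291 163 -0.0122 0.0452
  slotc 291 132 -0.0119 0.0591
  slotc 348 132 0.0134 0.0591
  slotc 348 163 0.0137 0.0452
```

View pics/mid.png

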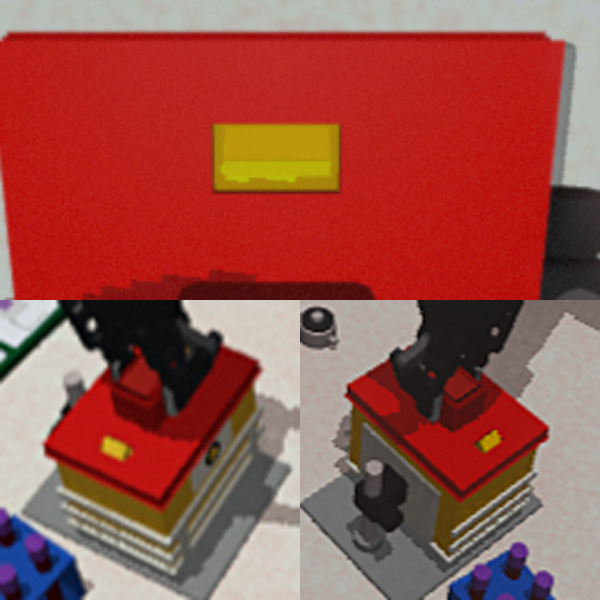

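Force against depth matches the seal alone, and the plate should be about 2.5 mm above the rim. The sideways force of about −3 N suggests shifting a little towards −x.

Run:
```python
from h import *
a=np.radians(6.5)
for dx in(0,-.0004,-.0008,-.0012):
    r.move_straight([.50685+dx*np.cos(a),.24593+dx*np.sin(a),.1728],speed=.01); r.hold(.15)
    S=[]
    for i in range(8): r.hold(.02); s=r.read_state(); S.append(np.r_[s["contact_force"],s["torque"],np.array(s["eef_pos"])*1e3])
    print(dx,np.mean(S,0).round(2),np.round(s["eef_rot"],4))
print(quat(np.radians(96.5)),s["time_s"])
```

```text
0 [-3.1600e+00 -9.6000e-01  7.5800e+00 -1.5000e-01  5.1000e-01 -2.0000e-02
  5.0670e+02  2.4591e+02  1.7345e+02] [0.6659 0.7461 0.     0.    ]
-0.0004 [-1.2900e+00 -1.0900e+00  6.3200e+00 -1.2000e-01  3.3000e-01 -1.0000e-02
  5.0665e+02  2.4590e+02  1.7346e+02] [6.659e-01 7.461e-01 4.000e-04 3.000e-04]
-0.0008 [ 8.0000e-02 -4.0000e-01  5.7000e+00 -7.0000e-02  1.6000e-01 -1.0000e-02
  5.0662e+02  2.4590e+02  1.7348e+02] [6.659e-01 7.461e-01 7.000e-04 5.000e-04]
-0.0012 [ 1.9400e+00 -3.6000e-01  5.6300e+00 -6.0000e-02 -1.2000e-01  2.0000e-02
  5.0658e+02  2.4588e+02  1.7350e+02] [0.6659 0.746  0.0011 0.0008]
[0.66588167 0.74605738 0.         0.        ] 30.0833
```

Run:
```python
from h import *
a=np.radians(6.5); dx=-.0008; z=.1728
def st():
    S=[]
    for i in range(4): r.hold(.015); s=r.read_state(); S.append(np.r_[s["contact_force"],s["torque"],np.array(s["eef_pos"])*1e3])
    return np.mean(S,0)
while z>.167:
    z-=.0003; r.move_straight([.50685+dx*np.cos(a),.24593+dx*np.sin(a),z],speed=.01,max_force=6); m=st()
    print(round(z*1e3,2),m.round(2))
    if m[0]<-1.5: dx-=.0002
    if m[0]>1.5: dx+=.0002
    if m[2]>14.5 or abs(m[1])>5: break
print(r.read_state()["time_s"],dx)
```

```text
172.5 [ 4.7000e-01 -8.6000e-01  7.5700e+00 -1.4000e-01  1.3000e-01 -2.0000e-02
  5.0660e+02  2.4591e+02  1.7336e+02]
172.2 [-5.0000e-01 -1.1800e+00  8.8700e+00 -1.6000e-01  2.3000e-01 -3.0000e-02
  5.0662e+02  2.4590e+02  1.7324e+02]
171.9 [-1.0200e+00 -9.2000e-01  9.6200e+00 -1.8000e-01  2.9000e-01 -1.0000e-02
  5.0662e+02  2.4589e+02  1.7307e+02]
171.6 [-8.1000e-01 -1.0100e+00  1.0460e+01 -1.9000e-01  3.7000e-01 -2.0000e-02
  5.0661e+02  2.4590e+02  1.7287e+02]
171.3 [-1.1400e+00 -8.6000e-01  1.1090e+01 -2.5000e-01  3.7000e-01 -2.0000e-02
  5.0661e+02  2.4590e+02  1.7267e+02]
171.0 [-1.4800e+00 -1.6600e+00  1.1520e+01 -2.3000e-01  4.2000e-01  1.0000e-02
  5.0661e+02  2.4590e+02  1.7246e+02]
170.7 [-1.5100e+00 -6.7000e-01  1.2870e+01 -2.5000e-01  4.6000e-01 -0.0000e+00
  5.0661e+02  2.4590e+02  1.7224e+02]
170.4 [-6.6000e-01 -1.8200e+00  1.1760e+01 -2.0000e-01  3.5000e-01  1.0000e-02
  5.0660e+02  2.4590e+02  1.7191e+02]
170.1 [-1.0400e+00 -8.7000e-01  1.2040e+01 -2.4000e-01  3.8000e-01 -1.0000e-02
  5.0659e+02  2.4590e+02  1.7168e+02]
169.8 [-1.0400e+00 -1.1100e+00  1.2690e+01 -2.3000e-01  4.3000e-01  2.0000e-02
  5.0660e+02  2.4591e+02  1.7148e+02]
169.5 [-1.3200e+00 -1.5900e+00  1.4380e+01 -2.9000e-01  5.2000e-01  0.0000e+00
  5.0660e+02  2.4590e+02  1.7139e+02]
169.2 [-2.6600e+00 -2.0000e+00  1.6010e+01 -3.2000e-01  7.0000e-01 -0.0000e+00
  5.0660e+02  2.4591e+02  1.7137e+02]
33.8833 -0.0012000000000000001
```

The lid has landed: z stops at 171.4 as the force rises past 15 N, with a click at about 172.1. Next I relieve the load, tug gently to check the latches, and look.

Run:
```python
from h import *
a=np.radians(6.5); dx=-.001; p=[.50685+dx*np.cos(a),.24593+dx*np.sin(a)]
for z in(.1705,.1715,.172,.1725,.173):
    r.move_straight(p+[z],speed=.01,max_force=12); r.hold(.08); s=r.read_state(); print(z,np.round(s["contact_force"],2),np.round(s["torque"],2),np.round(np.array(s["eef_pos"])*1e3,2))
    if s["contact_force"][2]<-3: break
w=grab("wrist")[0];b=grab("side")[0]; c=grab("scene")[0]
v=np.vstack([cv2.resize(w[80:210,200:460],(600,300)), np.hstack([cv2.resize(b[230:325,210:305],(300,300),interpolation=cv2.INTER_CUBIC),cv2.resize(c[205:325,335:455],(300,300),interpolation=cv2.INTER_CUBIC)])])
save("land",v); print(s["time_s"])
```

```text
0.1705 [-1.13 -1.15 11.11] [-0.21  0.34  0.02] [506.59 245.89 171.92]
0.1715 [ 1.5  -0.95  5.82] [-0.09 -0.32  0.02] [506.6  245.89 172.  ]
0.172 [ 4.92 -0.24  1.53] [ 0.06 -0.81  0.03] [506.57 245.88 172.03]
0.1725 [ 7.16  0.6  -0.9 ] [ 0.14 -1.06  0.03] [506.55 245.87 172.04]
0.173 [ 6.75  0.66 -4.09] [ 0.2  -1.3  -0.01] [506.55 245.9  172.12]
35.5833
```

View pics/land.png

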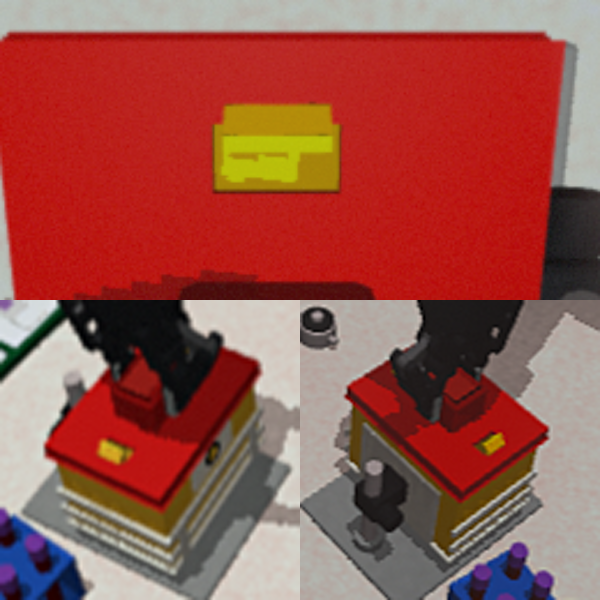

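The +y hook's barb now lies over the plate edge, at (276,113), so that side has clicked, and the lid resists being lifted. Next I let go and look at the −y side.

Run:
```python
from h import *
a=np.radians(6.5); dx=-.0004; p=[.50685+dx*np.cos(a),.24593+dx*np.sin(a)]
r.move_straight(p+[.1720],quat(np.radians(96.5)),speed=.01); r.hold(.1); print(r.read_state()["contact_force"])
command_gripper(.07); r.hold(.1); print(r.read_state()["contact_force"],r.read_state()["grip_width"])
r.move_straight(p+[.27],speed=.1,max_force=8)
r.reach([.507,.20,.30],quat(np.radians(96.5))); r.hold(.15)
w=grab("wrist"); im=w[0]; P=cloud(*w[1:])
hsv=cv2.cvtColor(im,cv2.COLOR_RGB2HSV);H,S,V=[hsv[...,i].astype(int) for i in range(3)]
red=((H<8)|(H>172))&(S>120)&(np.hypot(P[...,0]-.507,P[...,1]-.246)<.11)
Q=P[red]; zt=np.median(Q[(Q[:,2]>.12)&(Q[:,2]<.165),2]); q=Q[abs(Q[:,2]-zt)<.004]
co=np.linalg.lstsq(np.c_[q[:,:2]-[.5075,.246],np.ones(len(q))],q[:,2],rcond=None)[0]; print("plate top plane",co,cv2.minAreaRect((q[:,:2]*1e3).astype(np.float32)))
m=(H>17)&(H<35)&(S>120)&(P[...,2]>zt-.003)
for s in(1,-1):
    t=P[m&((P[...,1]-.246)*s>0)]; t=t[abs(t[:,0]-.507)<.03]; print("hook",s,len(t),np.median(t,0).round(4),"above plate",(t[:,2].max()-zt).round(4), "y range",((t[:,1]-.246)*s).min().round(4),((t[:,1]-.246)*s).max().round(4))
v,u=np.nonzero(red); print(r.read_state()["time_s"],u.min(),u.max(),v.min(),v.max())
save("done",cv2.resize(im[max(0,v.min()-15):v.max()+15,u.min()-15:u.max()+15],None,fx=2.6,fy=2.6))
```

```text
[3.81561965 0.78787472 1.63876036]
[ 0.4318694   0.06255522 -0.47201472] 0.0701567114659008
plate top plane [-0.00035268  0.00025567  0.14414544] ((507.3055725097656, 245.84373474121094), (108.35456848144531, 147.86856079101562), 6.4177446365356445)
hook 1 313 [0.5009 0.3026 0.1508] above plate 0.0106 y range 0.0527 0.0623
hook -1 235 [0.5136 0.1916 0.151 ] above plate 0.2236 y range 0.0245 0.0605
38.275 74 540 39 397
```

View pics/done.png

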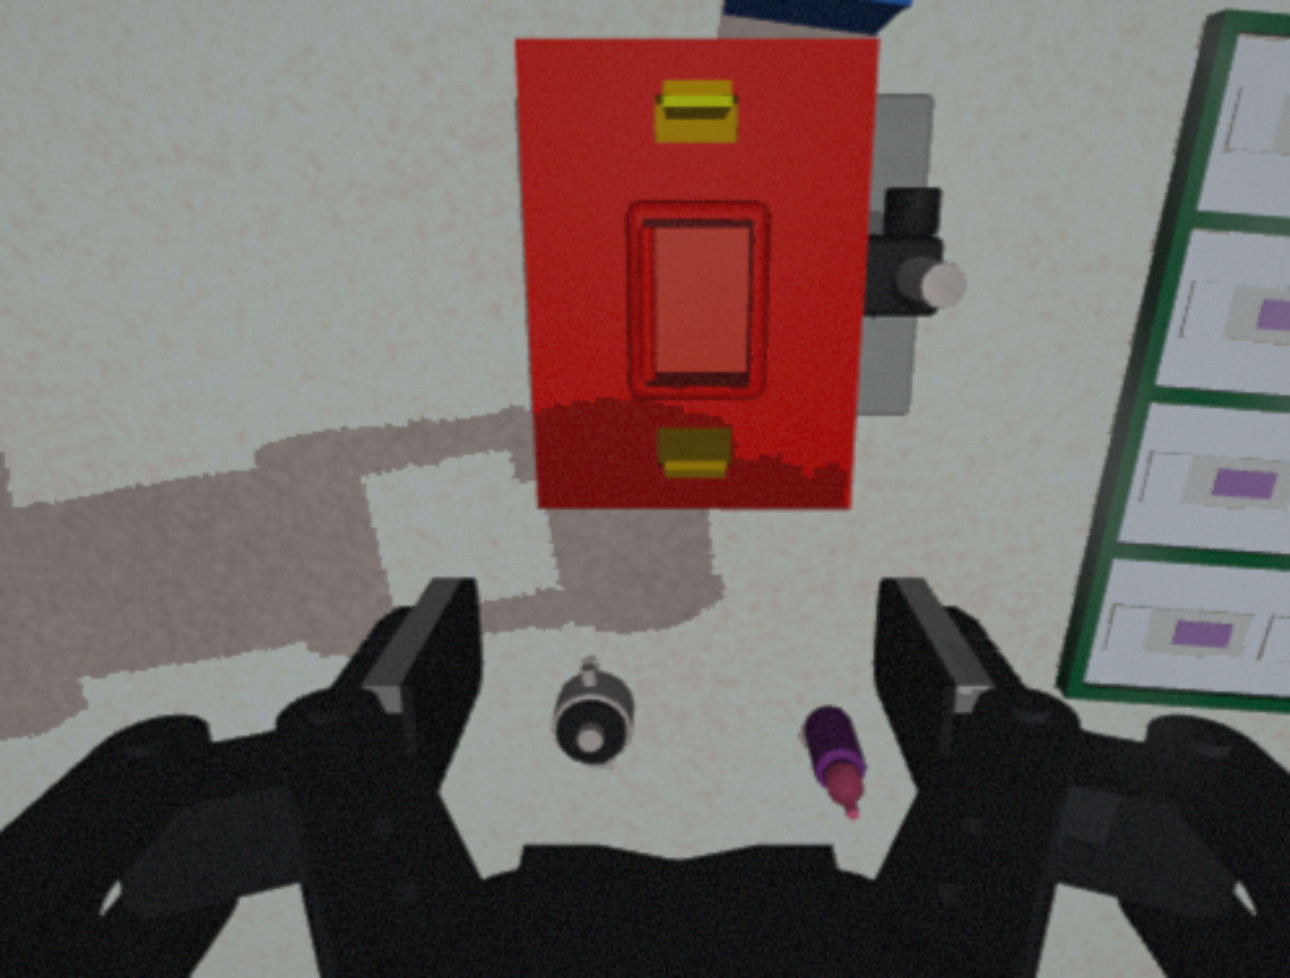

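Both hooks have clicked: their barbs lie over the plate edges at (697,95) and (695,470). The plate is level to within 0.0004 rad, centred on the tub, and the gripper is clear. I'll hand it in.

```bash
python3 -c "
from h import *
print(r.finish_job())"
```

```text
the job is handed in; nothing more can be done
None
```

The red lid is clicked under both hooks, lies flat and centred on the tub and is let go; I handed the job in at about 38 s of the 64 s allowed (no verdict was returned), and the other things were not touched.

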